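Open the screw press: wind the pad up to its stop, unlatch the beam, lift it off the ball

TASK

The glue on the block has set, so open the small screw press on the bench. Wind the handwheel until the pad is right up, its collar against the stop under the beam; only then pull the sprung latch knob out sideways, away from the beam, and by that same knob lift the beam off its ball until the end of the beam is about 9 cm above where it lay. Finish while still holding the beam up there, dead still, and leave the glued work in the press and the things around it where they are.

Things in the scene. Friction and masses are not known exactly. Their poses are not given: they have to be found in the camera images.
- press: The bench screw press, bolted down (does not move): plywood bed 200 x 360 x 14 mm, origin at the middle of its underside. Its x axis points away from the robot (turned by the yaw, up to 20 deg either way), its y axis runs to the left along the beam. A steel clevis post stands at y = +135 mm in this frame (left), the ball mount at y = -135 mm (right); the wooden beam (34 x 34 mm, top 132 mm above the table when closed) bridges them with the handwheel on top at its middle.
- beam_hinge (a point): Centre of the hinge pin in the clevis at the left end of the beam, 115 mm above the table. The pin lies along the press's x axis; the beam swings up about it.
- beam (a joint): Angle of the beam (rad): 0 closed with the socket in its right-hand end (a 46 mm square steel head) sitting on the ball, grows as that end is lifted, up to 0.9. The ball is 270 mm from the hinge pin, so 0.33 rad is about 90 mm of lift. It is not balanced: let go, it falls. Lifting it takes about 5 N at the latch knob. While the latch is in, its fork is caught under the ball and the beam lifts only 2 or 3 mm.
- wheel_hub (a point): Top centre of the handwheel's hub on the wheel's axis, 160 mm above the table when the beam is closed. Wheel: steel rim on a 52 mm radius, rim top 154 mm above the table, upright axis. A 16 mm screw spindle stands up to 20 mm out of the hub.
- wheel (a joint): Angle of the handwheel (rad), grows counter-clockwise seen from above. 0 is the hard stop with the pad fully up; it starts somewhere between -10 and -5 (pad 8 to 16 mm too low). Turning counter-clockwise raises the pad 10 mm a turn. Stiff enough to stay where it is left (about 1 N at the spinner to turn).
- spinner_grip (a point): Middle of the free-spinning upright wooden knob on the wheel rim, 52 mm from the wheel's axis: 21 mm thick, 44 mm tall; its foot is 23 mm below this point and just above the rim, its top 20 mm above it. It turns on its own pin, so the wheel can be cranked round with the gripper keeping its heading.
- spindle (a joint): Height of the press spindle with its pad (m): 0 with the collar against the stop, negative when lower; it follows the handwheel.
- pad_face (a point): Centre of the underside of the round steel pad (46 mm across) at the foot of the spindle.
- latch_knob (a point): Grip point of the upright steel latch knob: 18 mm thick cylinder, from 24 mm below this point to 22 mm above it; 67 mm in front of the ball (towards the press's -x, the robot's side) with the latch in, and 141 mm above the table with the beam closed. The steel head (46 mm square, top 132 mm above the table) starts 35 mm behind the knob. When the beam lifts, the knob tilts with it.
- latch (a joint): Travel of the latch (m): 0 in (locked), 0.020 fully drawn towards the press's -x. A spring pulls it back in, 3 N at 0 rising to 8 N fully drawn. The fork is clear of the ball beyond 0.013; it must be kept drawn till the beam has risen about 15 mm.
- slab_center (a point): Centre of the dark hardwood slab (128 x 214 x 23 mm) lying loose on the press bed under the pad; a 45 x 52 x 18 mm offcut is glued on top of it. It must stay where it is.
- long_offcut: Bystander: pale wooden offcut 34 x 72 x 22 mm, lying behind the press; origin at the centre of its underside.
- stub_offcut: Bystander: short wooden offcut 30 x 45 x 30 mm, lying behind the press; origin at the centre of its underside.
- yellow_chisel: Bystander: flat chisel with yellow eight-sided handle, 25 x 221 x 24 mm, lying to the right of the press; origin under its centre.
- sanding_block: Bystander: sanding block 53 x 97 x 28 mm, lying to the left of the press on the robot's side; origin under its centre.

How it is judged (in metres and radians):
On the way, in this order (a step that is already met when the one before it is completed fails the run):
1. the pad is wound right up to its stop, the beam still latched down (value of joint wheel above -0.3 rad and value of joint spindle above -0.001 m and value of joint beam below 0.02 rad), for 0.2 s.
2. the latch is drawn clear of the ball against its spring (value of joint latch above 0.012 m), for 0.05 s.
3. the beam is lifted off the ball, at least 60 mm at its end (value of joint beam above 0.225 rad), for 0.2 s.
At the end, for the whole second after the job is handed in: The fingers hold the beam up (over 2 N on it or its latch), still, its end 60 to 150 mm above its latched place (0.225 to 0.6 rad); the pad is up at its stop (spindle within 1 mm, wheel within 0.3 rad); the slab has moved less than 10 mm (value of joint beam between 0.225 and 0.6 rad and velocity of joint beam between -0.05 and 0.05 rad/s and contact force between the fingers and beam above 2 N and value of joint wheel above -0.3 rad and value of joint spindle above -0.001 m and distance of slab_center from where it was at the start of the episode below 0.01 m); the arm keeps its last pose, push and grip.
It fails at once if the beam is lifted (over 0.05 rad) while the pad is still down (value of joint beam above 0.05 rad and value of joint wheel below -0.5 rad).
It fails at once if the glued work is shifted over 20 mm (distance of slab_center from where it was at the start of the episode above 0.02 m).
It fails at once if a thing beside the press is shoved over 30 mm (distance of any of long_offcut, stub_offcut, yellow_chisel, sanding_block from where it was at the start of the episode above 0.03 m).
It also fails if it takes over 56 s, if anything falls off the work surface, if the arm or the gripper's body presses on something with over 40 N, if the wrist force passes 120 N, or if a joint passes its speed limit or range.

ROBOT

A 7-joint arm with a two-finger parallel gripper is mounted at the origin on a cart in front of the work surface, level with it; the furniture and walls round the work are solid. World frame = base frame: x ahead of the robot, y to its left, z up, the work surface at z = 0. Lengths are in m, angles in degrees, forces in N, time in s.
With the tool pointing down it reaches from about 0.35 to 0.9 m from the base axis. Payload 8.1 kg.
Tool frame: the origin (TCP) lies midway between the tips of the shut fingers; the grasp point (between the pads) lies 19 mm behind it; z points along the fingers, y is the line along which they close (so a half turn about z gives the same grasp; the last joint's range is limited). The gripper opens to 92 mm and grips with 3 to 60 N. Pads are 19 mm wide; open, the fingers measure 130 mm over their backs; the gripper's body (75 mm by 190 mm) begins 47 mm behind the grasp point.
Start: joints at [-74.462, 24.895, 1.432, 90.138, -0.665, 64.973, -4.303], TCP at [0.228, 0.582, 0.227] pointing down, gripper open.
Joint ranges: [-149.89, 149.89], [-25.12, 119.58], [-72.63, 75.52], [4.76, 147.25], [-75.54, 255.54], [6.69, 114.76], [-157.13, 157.13]. Speed limits (degrees/s): [127.2, 127.2, 172.46, 172.46, 180, 180, 180].

INTERFACE

Orientations are given as [roll, pitch, yaw] about the fixed x, y, z axes, in that order (R = Rz(yaw) Ry(pitch) Rx(roll)).
In Python, from cell import arm gives the robot as it stands.
- The arm moves only by the tool send_rows, never from a script. Its arguments are lists of equal length, an entry for each row: "claw": the opening, from -1 (shut) to 1 (fully open), so that 0 is half open; "slide": the shift along the tool's x, y, z in m, a list of three; "delta_rot": the turn, a rotation vector about the tool's x, y, z in degrees, a list of three. A call has 1 to 5 rows; each row shifts and turns the commanded pose from where the row before left it, along the tool's axes as they then stand; what a row does not reach is not made up. A row lasts 1/10 s, in which the tool goes at most 50 mm and 8.59 degrees, less where a joint would pass 70% of its speed; a pose out of reach is approached as far as the arm can. A call with a gripper value outside its range is refused whole. The fingers move at their own pace and stop on an object; "force" is the grip in N (left out, the last holds). Time passes only in rows, so rows that do not move let the fingers close. It gives the time, the measured TCP pose, the force, the opening and the grip force at its end, in the units of the state.
- arm.state(): the state, without advancing time (a new reading comes with each control period).
- arm.snapshot(name): name is "scene" or "side" or "wrist"; returns (picture, depth): 420x560x3 uint8, red, green, blue; 420x560 float32, m along the optical axis (not along the pixel's ray), 0 where there is no reading.
- arm.calibration(name): a dict with "fx", "fy", "cx", "cy" (pixels), "k1" (the pictures are not rectified: a ray, as slopes to the right and down, at radius r is drawn at 1 + k1 r^2 times it, then the intrinsics apply), "origin" and "rotation" of the camera in the world; the wrist camera has in their place "mount" (4x4, takes a point from camera to tool coordinates, whose origin is the TCP and whose axes are the flange's). Camera axes: x right, y up, looking along -z (the intrinsics and any distortion apply to the point x, -y, -z); pixel columns grow to the right and rows downward; lengths in m; the calibration is good to about 2 mm. A picture is of the moment at which its call begins: read the wrist's pose just before it. calibration takes no time and is no camera call.
- arm.finish_job(): hands the job in; it is judged then, once.
The state is a dict: "time_s": time; "qpos": joint angles; "joint_velocities": joint speeds; "joint_efforts": joint torques, N m; "tool_pos": TCP position; "ee_rot": TCP orientation; "force": force on the tool from outside, world axes, zero at the start; "moment": the same for the moment, N m; "finger_gap": finger opening in m; "finger_force": force on a finger pad.
Only numpy, scipy, OpenCV 4.12 (cv2) and the standard library are available. Lean on these libraries where they do the work, as an engineer would, in place of code of your own. Each camera call takes 0.05 s, during which the arm holds its last target. There are 200 camera calls.

## Working session

There is one attempt and no reset: what is moved stays moved. The work goes in short steps, Python scripts to look and compute and a tool call to move; the robot and the scene stay as the last step left them, time stands still between calls to the robot, and variables do not carry over. Pictures are saved under pics/ and viewed, at most 10 in all, crops included, and the job is handed in when it is done.

Besides the shell and the picture viewer there is one more tool, called after "Call:" as name(argument=value, ...), one argument or row to a line, values as JSON. send_rows: Moves the arm, as the interface text tells. Its arguments: {"type":"object","properties":{"claw":{"type":"array","items":{"type":"number"}},"slide":{"type":"array","items":{"type":"array","items":{"type":"number"}}},"delta_rot":{"type":"array","items":{"type":"array","items":{"type":"number"}}},"force":{"type":"number"}},"required":["claw","slide","delta_rot"]}

```bash
ls; mkdir -p pics
cat > h.py <<'E'
import numpy as np, cv2
from scipy.spatial.transform import Rotation as R
from cell import arm
def cloud(name):
    s=arm.state(); im,d=arm.snapshot(name); c=arm.calibration(name)
    K=np.array([[c['fx'],0,c['cx']],[0,c['fy'],c['cy']],[0,0,1]])
    v,u=np.mgrid[:420,:560]
    p=cv2.undistortPoints(np.stack([u,v],-1).reshape(-1,1,2).astype(float),K,np.array([c['k1'],0,0,0,0])).reshape(420,560,2)
    P=np.stack([p[...,0]*d,-p[...,1]*d,-d],-1)
    if 'mount' in c:
        M=np.array(c['mount']); P=P@M[:3,:3].T+M[:3,3]
        P=P@R.from_euler('xyz',s['ee_rot'],degrees=True).as_matrix().T+s['tool_pos']
    else: P=P@np.array(c['rotation']).T+c['origin']
    P[d==0]=np.nan
    return im,P
E
python3 - <<'E'
from h import *
print(arm.state())
ims=[]
for n in ['scene','side']:
    im,P=cloud(n); np.save(n+'.npy',P); cv2.imwrite(f'pics/{n}.png',im[...,::-1])
E
```

```text
pics
{'time_s': 0.0, 'qpos': array([-74.46106644,  24.93613866,   1.42953981,  90.19022976,
        -0.66459775,  64.97331775,  -4.30092828]), 'joint_velocities': array([-0.02141911, -0.00196403, -0.03985265,  0.04446918,  0.0288133 ,
       -0.03111686, -0.00924686]), 'joint_efforts': array([-9.82445817e-04, -6.67833281e+01,  9.84540246e-01, -3.14470375e+01,
       -6.05237042e-02,  4.28565522e-02,  1.52457610e-04]), 'tool_pos': array([0.22807634, 0.58133576, 0.22594049]), 'ee_rot': array([-1.79908943e+02,  7.75679421e-03,  1.58581698e+02]), 'force': array([-0.75175155, -0.37493515, -0.68152526]), 'moment': array([ 0.00302277, -0.02983439,  0.03392815]), 'finger_force': 0.0, 'finger_gap': 0.09159410847487484}Traceback (most recent call last):
  File "<stdin>", line 5, in <module>
  File "h.py", line 13, in cloud
    else: P=P@np.array(c['rotation']).T+c['origin']
            ~~~~~~~~~~~~~~~~~~~~~~~~~~~^~~~~~~~~~~~
ValueError: operands could not be broadcast together with shapes (420,560) (3,)
```

Run:
```python
from h import *
for n in ['scene','side','wrist']:print(arm.calibration(n))
```

```text
{'fx': 523.0020920109648, 'fy': 523.0020920109648, 'cx': 282.81547517358564, 'cy': 207.20171352854985, 'k1': 0.05003228479197564, 'origin': array([-0.36216178, -0.64256103,  0.92520541]), 'rotation': array([ 53.38754542,   0.64732572, -57.32185631])}
{'fx': 535.7578795968167, 'fy': 535.7578795968167, 'cx': 286.40361384824996, 'cy': 213.8468284749477, 'k1': -0.1421394953310625, 'origin': array([1.57419802, 0.61990315, 1.40826334]), 'rotation': array([ 43.21893716,   0.4615835 , 123.09286064])}
{'fx': 354.0391026277112, 'fy': 354.0391026277112, 'cx': 284.2707836477645, 'cy': 212.82788435560136, 'k1': -0.02724272216221667, 'mount': array([[ 7.30779110e-04,  9.68115403e-01,  2.50503556e-01,
         6.68844289e-02],
       [ 9.99999476e-01, -5.27970634e-04, -8.76802818e-04,
         6.27884939e-04],
       [-7.16587792e-04,  2.50504066e-01, -9.68115282e-01,
        -1.57268925e-01],
       [ 0.00000000e+00,  0.00000000e+00,  0.00000000e+00,
         1.00000000e+00]])}
```

Rotation is rpy Euler.

```bash
sed -i "s/np.array(c\['rotation'\]).T/R.from_euler('xyz',c['rotation'],degrees=True).as_matrix().T/" h.py
python3 - <<'E'
from h import *
for n in ['scene','side']:
    im,P=cloud(n); np.save(n+'.npy',P); cv2.imwrite(f'pics/{n}.png',im[...,::-1])
E
```

```text
(no output)
```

View pics/scene.png

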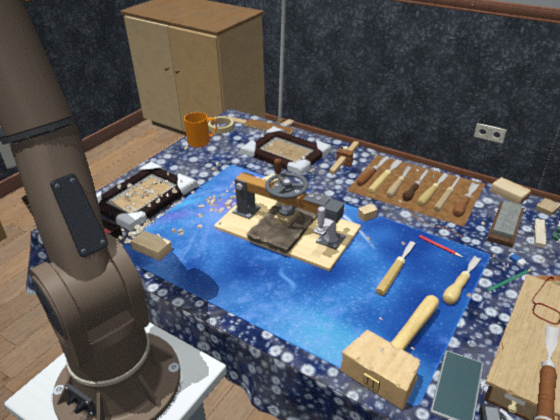

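View pics/side.png

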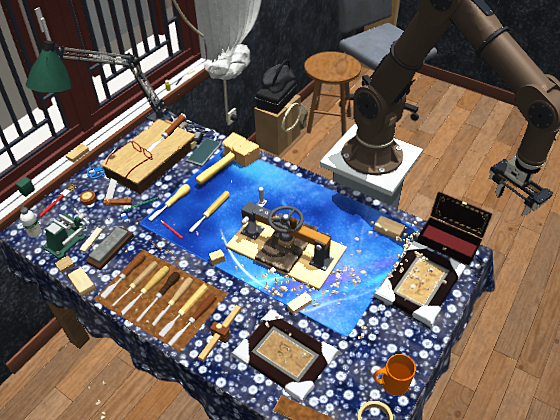

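Run:
```python
from h import *
S=np.load('scene.npy');D=np.load('side.npy')
for n,P,(u,v) in [('hub',S,(285,183)),('hubside',D,(287,215)),('knob',S,(320,213)),('knobside',D,(262,190)),('head',S,(336,207)),('spin',S,(278,163))]:
    print(n,P[v,u])
c=S[183,285].copy()
A=np.concatenate([S.reshape(-1,3),D.reshape(-1,3)]); A=A[np.isfinite(A[:,0])]
A=A[np.hypot(A[:,0]-c[0],A[:,1]-c[1])<.25]
for lo,hi in [(.010,.018),(.127,.136),(.136,.15),(.15,.158),(.158,.166),(.166,.2),(.2,.25)]:
    m=A[(A[:,2]>lo)&(A[:,2]<hi)]; print(lo,len(m),m.mean(0) if len(m) else 0)
bed=A[(A[:,2]>.010)&(A[:,2]<.018)]
r=cv2.minAreaRect(bed[:,:2].astype(np.float32)*1000);print('bed',r)
# top view map
img=np.zeros((600,600,3),np.uint8)
o=np.argsort(A[:,2]);B=A[o]
px=((c[1]+.25-B[:,1])*1200).astype(int).clip(0,599);py=((c[0]+.25-B[:,0])*1200).astype(int).clip(0,599)
col=cv2.applyColorMap((B[:,2]/.22*255).clip(0,255).astype(np.uint8)[:,None],cv2.COLORMAP_JET)[:,0]
for x,y,k in zip(px,py,col): cv2.circle(img,(int(x),int(y)),2,k.tolist(),-1)
cv2.imwrite('pics/top.png',img);print(c)
```

```text
hub [ 0.59061431 -0.02792735  0.1614748 ]
hubside [ 0.60121172 -0.02392746  0.16135036]
knob [ 0.53239114 -0.16561934  0.15592595]
knobside [ 0.55201766 -0.1552974   0.16322775]
head [ 0.60233311 -0.17344528  0.1329853 ]
spin [0.61950659 0.0120627  0.19440784]
0.01 4157 [ 0.60433147 -0.03206571  0.01377317]
0.127 1321 [ 0.60081462 -0.03091368  0.13186574]
0.136 738 [ 0.59783022 -0.05625918  0.14283537]
0.15 645 [ 0.59876715 -0.03316193  0.15299551]
0.158 153 [ 0.58526965 -0.06452625  0.16103479]
0.166 149 [0.62594208 0.01536101 0.18539563]
0.2 5 [0.62906502 0.019697   0.20219461]
bed ((589.7359619140625, 1.0684814453125), (435.46746826171875, 432.74786376953125), 83.10337829589844)
[ 0.59061431 -0.02792735  0.1614748 ]
```

View pics/top.png

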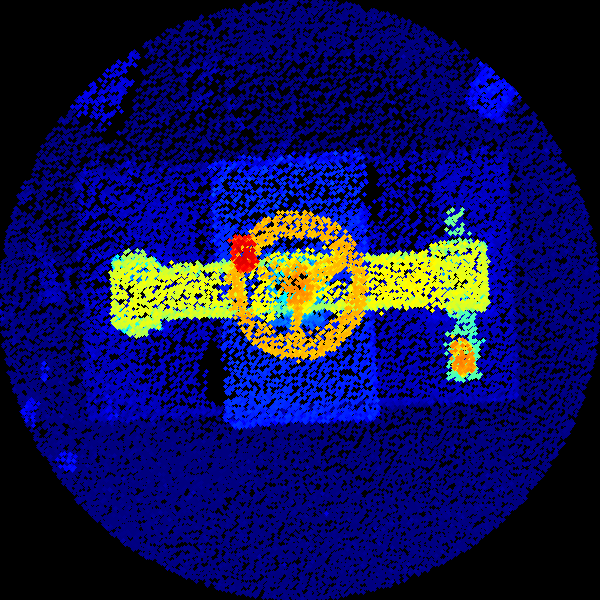

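Run:
```python
from h import *
from scipy.optimize import least_squares
S=np.load('scene.npy');D=np.load('side.npy')
A=np.concatenate([S.reshape(-1,3),D.reshape(-1,3)]); A=A[np.isfinite(A[:,0])]
c=np.array([.6,-.029])
r=np.hypot(*(A[:,:2]-c).T)
m=A[(A[:,2]>.149)&(A[:,2]<.157)&(r>.035)&(r<.07)]
f=least_squares(lambda p:np.hypot(*(m[:,:2]-p).T)-.052,c,loss='soft_l1',f_scale=.003);print('hub',f.x)
h=f.x
b=A[(A[:,2]>.128)&(A[:,2]<.136)&(r<.2)]
q=cv2.fitLine(b[:,:2].astype(np.float32),cv2.DIST_HUBER,0,.001,.001).ravel();print('beam',q,np.degrees(np.arctan2(-q[0]*np.sign(q[1]),abs(q[1]))))
sp=A[(A[:,2]>.165)&(r<.09)];print(sp[:,:2].min(0),sp[:,:2].max(0))
f=least_squares(lambda p:np.hypot(*(sp[:,:2]-p).T)-.0095,sp.mean(0)[:2],loss='soft_l1',f_scale=.003)
print('spin',f.x,sp[:,:2].mean(0),np.hypot(*(f.x-h)),np.degrees(np.arctan2(*(f.x-h)[::-1])))
k=A[(A[:,2]>.135)&(A[:,2]<.168)&(A[:,1]<-.13)&(A[:,0]<.56)&(r<.2)]
f=least_squares(lambda p:np.hypot(*(k[:,:2]-p).T)-.009,k.mean(0)[:2],loss='soft_l1',f_scale=.003)
print('knob',f.x,k.mean(0),k[:,2].max())
```

```text
hub [ 0.60093865 -0.02615964]
beam [ 0.03258898 -0.99946886  0.6009778  -0.03093926] 1.8675418
[ 0.60202799 -0.03001422] [0.64359838 0.03086684]
spin [0.62870119 0.01952862] [0.6271772  0.01767464] 0.053461912844271105 58.71497416279538
knob [ 0.54224399 -0.16287311] [ 0.54036964 -0.16404996  0.15256963] 0.16718259353944354
```

Call:
send_rows(
  claw=[0, 0, 0, 0, 0],
  slide=[
    [0, 0, -0.01],
    [0, 0, -0.015],
    [0, 0, -0.015],
    [0, 0, -0.015],
    [0, 0, -0.015],
  ],
  delta_rot=[
    [0, 0, 8.5],
    [0, 0, 8.5],
    [0, 0, 8.5],
    [0, 0, 8.5],
    [0, 0, 8.5],
  ],
  force=30,
)

```text
time_s: 0.65
tool_pos: [0.2281, 0.5816, 0.297]
ee_rot: [-180.0, 0.0, 115.7]
force: [-0.2, 0.2, 0.3]
finger_gap: 0.0565
finger_force: 0.0
```

Call:
send_rows(
  claw=[-0.2, -0.2, -0.2, -0.2],
  slide=[
    [0, 0, 0],
    [0, 0, 0],
    [0, 0, 0],
    [0, 0, 0],
  ],
  delta_rot=[
    [0, 0, 8.5],
    [0, 0, 8.5],
    [0, 0, 8.5],
    [0, 0, 0.6],
  ],
)

```text
time_s: 1.05
tool_pos: [0.228, 0.5817, 0.2964]
ee_rot: [-180.0, 0.0, 89.8]
force: [-0.3, -0.7, 0.0]
finger_gap: 0.0367
finger_force: 0.0
```

Call:
send_rows(
  claw=[-0.2, -0.2, -0.2, -0.2, -0.2],
  slide=[
    [-0.02, 0.014, 0],
    [-0.04, 0.028, 0],
    [-0.04, 0.028, 0],
    [-0.04, 0.028, 0],
    [-0.04, 0.028, 0],
  ],
  delta_rot=[
    [0, 0, 0],
    [0, 0, 0],
    [0, 0, 0],
    [0, 0, 0],
    [0, 0, 0],
  ],
)

```text
time_s: 1.55
tool_pos: [0.355, 0.4, 0.2967]
ee_rot: [180.0, -0.0, 90.3]
force: [1.3, 0.4, 0.1]
finger_gap: 0.037
finger_force: 0.0
```

Call:
send_rows(
  claw=[-0.2, -0.2, -0.2, -0.2, -0.2],
  slide=[
    [-0.04, 0.028, 0],
    [-0.04, 0.028, 0],
    [-0.04, 0.028, 0],
    [-0.04, 0.028, 0],
    [-0.04, 0.028, 0],
  ],
  delta_rot=[
    [0, 0, 0],
    [0, 0, 0],
    [0, 0, 0],
    [0, 0, 0],
    [0, 0, 0],
  ],
)

```text
time_s: 2.05
tool_pos: [0.4948, 0.2, 0.2969]
ee_rot: [180.0, -0.0, 90.3]
force: [1.5, 1.0, -0.2]
finger_gap: 0.0369
finger_force: 0.0
```

Call:
send_rows(
  claw=[-0.2, -0.2, -0.2, -0.2, -0.2],
  slide=[
    [-0.04, 0.03, 0],
    [-0.04, 0.03, 0],
    [-0.04, 0.03, 0],
    [-0.04, 0.03, 0],
    [-0.02, 0.014, 0],
  ],
  delta_rot=[
    [0, 0, 0],
    [0, 0, 0],
    [0, 0, 0],
    [0, 0, 0],
    [0, 0, 0],
  ],
)

```text
time_s: 2.55
tool_pos: [0.6296, 0.0166, 0.2965]
ee_rot: [180.0, 0.1, 90.0]
force: [0.6, -0.4, 0.8]
finger_gap: 0.0363
finger_force: 0.0
```

Call:
send_rows(
  claw=[-0.2, -0.2],
  slide=[
    [0, 0, 0],
    [0, 0, 0],
  ],
  delta_rot=[
    [0, 0, 0],
    [0, 0, 0],
  ],
)

```text
time_s: 2.75
tool_pos: [0.6279, 0.0216, 0.2962]
ee_rot: [-179.9, -0.0, 90.1]
force: [-0.1, -0.5, 0.8]
finger_gap: 0.0369
finger_force: 0.0
```

Run:
```python
from h import *
from scipy.optimize import least_squares
im,P=cloud('wrist'); cv2.imwrite('pics/w1.png',im[...,::-1]); np.save('w.npy',P)
A=P.reshape(-1,3);A=A[np.isfinite(A[:,0])]
h=np.array([.601,-.026]);r=np.hypot(*(A[:,:2]-h).T)
m=A[(A[:,2]>.149)&(A[:,2]<.157)&(r>.035)&(r<.07)]
f=least_squares(lambda p:np.hypot(*(m[:,:2]-p).T)-.052,h,loss='soft_l1',f_scale=.003);print('hub',f.x,len(m))
sp=A[(A[:,2]>.188)&(A[:,2]<.206)&(r<.09)];print('spin',len(sp),sp.min(0),sp.max(0),sp.mean(0),arm.state()['tool_pos'])
k=A[(A[:,2]>.155)&(A[:,2]<.17)&(A[:,1]<-.13)&(A[:,0]<.565)&(r<.2)];print('knob',len(k),k.min(0) if len(k) else '',k.max(0) if len(k) else '')
```

```text
hub [ 0.60298928 -0.02326949] 2230
spin 556 [0.61879027 0.0114161  0.18833739] [0.63881396 0.03105339 0.20047609] [0.62876337 0.02254652 0.19668464] [0.62759157 0.02276073 0.29634795]
knob 0
```

View pics/w1.png

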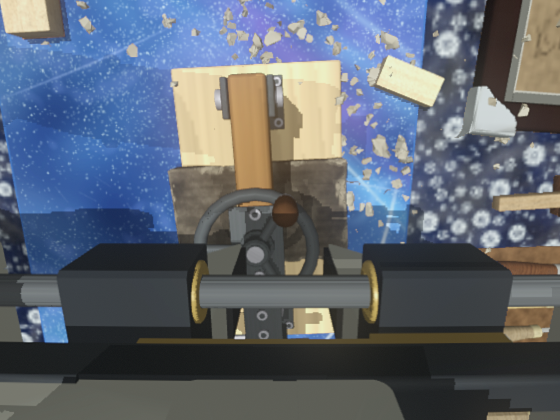

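Call:
send_rows(
  claw=[-0.2, -0.2, -0.2, -0.2, -0.2],
  slide=[
    [-0.001, 0.001, 0.03],
    [0, 0, 0.04],
    [0, 0, 0.04],
    [0, 0, 0.022],
    [0, 0, 0],
  ],
  delta_rot=[
    [0, 0, 0],
    [0, 0, 0],
    [0, 0, 0],
    [0, 0, 0],
    [0, 0, 0],
  ],
)

```text
time_s: 3.3
tool_pos: [0.6262, 0.0232, 0.1616]
ee_rot: [-179.6, -0.0, 90.2]
force: [-0.2, 0.7, 0.3]
finger_gap: 0.0368
finger_force: 0.0
```

Call:
send_rows(
  claw=[-1, -1, -1, -1],
  slide=[
    [0, 0, 0.001],
    [0, 0, 0],
    [0, 0, 0],
    [0, 0, 0],
  ],
  delta_rot=[
    [0, 0, 0],
    [0, 0, 0],
    [0, 0, 0],
    [0, 0, 0],
  ],
)

```text
time_s: 3.7
tool_pos: [0.63, 0.021, 0.1654]
ee_rot: [179.8, -0.0, 90.0]
force: [-0.6, 0.1, 6.6]
finger_gap: 0.0196
finger_force: 30.0
```

```bash
python3 -c "
import numpy as np
a=np.radians(59+18*np.arange(0,22));p=52*np.c_[np.sin(a),np.cos(a)];print(np.round(np.diff(p,axis=0),1).tolist())"
```

```text
[[6.1, -15.1], [1.1, -16.2], [-3.9, -15.8], [-8.6, -13.8], [-12.5, -10.5], [-15.1, -6.1], [-16.2, -1.1], [-15.8, 3.9], [-13.8, 8.6], [-10.5, 12.5], [-6.1, 15.1], [-1.1, 16.2], [3.9, 15.8], [8.6, 13.8], [12.5, 10.5], [15.1, 6.1], [16.2, 1.1], [15.8, -3.9], [13.8, -8.6], [10.5, -12.5], [6.1, -15.1]]
```

Call:
send_rows(
  claw=[-1, -1, -1],
  slide=[
    [0, 0, -0.002],
    [0.0024, -0.0044, 0],
    [0, 0, 0],
  ],
  delta_rot=[
    [0, 0, 0],
    [0, 0, 0],
    [0, 0, 0],
  ],
)

```text
time_s: 4.0
tool_pos: [0.6241, 0.0241, 0.1656]
ee_rot: [-180.0, -0.0, 90.0]
force: [1.4, 3.4, -2.9]
finger_gap: 0.0198
finger_force: 30.0
```

Call:
send_rows(
  claw=[-1, -1, -1, -1, -1],
  slide=[
    [0.0037, -0.0107, 0],
    [0.0011, -0.0162, 0],
    [-0.0039, -0.0158, 0],
    [-0.0086, -0.0138, 0],
    [-0.0125, -0.0105, 0],
  ],
  delta_rot=[
    [0, 0, 0],
    [0, 0, 0],
    [0, 0, 0],
    [0, 0, 0],
    [0, 0, 0],
  ],
)

```text
time_s: 4.5
tool_pos: [0.5565, 0.003, 0.1656]
ee_rot: [-180.0, -0.0, 90.0]
force: [5.8, -1.4, -6.4]
finger_gap: 0.02
finger_force: 30.0
```

Call:
send_rows(
  claw=[-1, -1, -1, -1, -1],
  slide=[
    [-0.0151, -0.0061, 0],
    [-0.0162, -0.0011, 0],
    [-0.0158, 0.0039, 0],
    [-0.0138, 0.0086, 0],
    [-0.0105, 0.0125, 0],
  ],
  delta_rot=[
    [0, 0, 0],
    [0, 0, 0],
    [0, 0, 0],
    [0, 0, 0],
    [0, 0, 0],
  ],
)

```text
time_s: 5.0
tool_pos: [0.576, -0.0684, 0.1656]
ee_rot: [180.0, -0.1, 90.0]
force: [5.3, 12.0, -6.4]
finger_gap: 0.0193
finger_force: 30.0
```

Call:
send_rows(
  claw=[-1, -1, -1, -1, -1],
  slide=[
    [-0.0054, 0.0151, 0.001],
    [-0.0011, 0.0162, 0],
    [0.0039, 0.0158, 0],
    [0.0086, 0.0138, 0],
    [0.0125, 0.0105, 0],
  ],
  delta_rot=[
    [0, 0, 0],
    [0, 0, 0],
    [0, 0, 0],
    [0, 0, 0],
    [0, 0, 0],
  ],
)

```text
time_s: 5.5
tool_pos: [0.6463, -0.0505, 0.1653]
ee_rot: [-179.9, -0.1, 89.9]
force: [-10.4, 5.5, 9.5]
finger_gap: 0.0192
finger_force: 30.0
```

Call:
send_rows(
  claw=[-1, -1, -1, -1, -1],
  slide=[
    [0.0151, 0.0061, 0],
    [0.0162, 0.0011, 0],
    [0.0158, -0.0039, 0],
    [0.0138, -0.0086, 0],
    [0, 0, 0],
  ],
  delta_rot=[
    [0, 0, 0],
    [0, 0, 0],
    [0, 0, 0],
    [0, 0, 0],
    [0, 0, 0],
  ],
)

```text
time_s: 6.0
tool_pos: [0.6405, 0.0121, 0.1655]
ee_rot: [-180.0, -0.0, 90.1]
force: [-0.4, 0.5, 3.2]
finger_gap: 0.0197
finger_force: 30.0
```

Run:
```python
from h import *
def z(P,h):
    A=P[np.isfinite(P[...,0])];r=np.hypot(*(A[:,:2]-h).T)
    a=A[(r<.007)&(A[:,2]>.14)&(A[:,2]<.19)][:,2]; b=A[(r>.046)&(r<.058)&(A[:,2]>.148)&(A[:,2]<.158)][:,2]
    return len(a),np.round(np.percentile(a,[10,50,75,90]),4) if len(a) else 0,np.round(np.percentile(b,[50,90]),4) if len(b) else 0
print(z(np.load('w.npy'),[.603,-.023]));
for n in ['scene','side','wrist']:
    im,P=cloud(n); print(n,z(np.load(n+'.npy'),[.602,-.025]) if n!='wrist' else '',z(P,[.602,-.025])); cv2.imwrite(f'pics/b_{n}.png',im[...,::-1])
```

```text
(190, array([0.1597, 0.1607, 0.1611, 0.1616]), array([0.1522, 0.1535]))
scene (13, array([0.1593, 0.1608, 0.1631, 0.1642]), array([0.1525, 0.155 ])) (17, array([0.1592, 0.1703, 0.1708, 0.1726]), array([0.1525, 0.1548]))
side (10, array([0.1566, 0.1592, 0.1614, 0.164 ]), array([0.1522, 0.1561])) (0, 0, array([0.1514, 0.1545]))
wrist  (0, 0, array([0.1524, 0.1535]))
```

```bash
python3 -c "
import numpy as np
a=np.radians(41+12*np.arange(0,22));p=52*np.c_[np.sin(a),np.cos(a)];print(np.round(np.diff(p,axis=0),1).tolist())"
```

```text
[[7.4, -8.0], [5.6, -9.3], [3.5, -10.3], [1.3, -10.8], [-0.9, -10.8], [-3.2, -10.4], [-5.3, -9.5], [-7.1, -8.2], [-8.7, -6.5], [-9.9, -4.6], [-10.6, -2.4], [-10.9, -0.2], [-10.7, 2.1], [-10.0, 4.2], [-8.9, 6.2], [-7.4, 8.0], [-5.6, 9.3], [-3.5, 10.3], [-1.3, 10.8], [0.9, 10.8], [3.2, 10.4]]
```

Call:
send_rows(
  claw=[-1, -1, -1],
  slide=[
    [0.0074, -0.008, 0],
    [0.0056, -0.0094, 0],
    [0.0035, -0.0103, 0],
  ],
  delta_rot=[
    [0, 0, 0],
    [0, 0, 0],
    [0, 0, 0],
  ],
  force=8,
)

```text
time_s: 6.45
tool_pos: [0.614, 0.0279, 0.1654]
ee_rot: [179.9, -0.0, 90.0]
force: [1.3, -0.2, 5.2]
finger_gap: 0.0201
finger_force: 8.0
```

Call:
send_rows(
  claw=[-1, -1, -1],
  slide=[
    [0.0013, -0.0108, 0],
    [-0.0009, -0.0108, 0],
    [-0.0032, -0.0104, 0],
  ],
  delta_rot=[
    [0, 0, 0],
    [0, 0, 0],
    [0, 0, 0],
  ],
)

```text
time_s: 6.75
tool_pos: [0.5816, 0.0252, 0.1653]
ee_rot: [179.9, -0.0, 90.0]
force: [2.0, -0.5, 5.6]
finger_gap: 0.0198
finger_force: 8.0
```

Call:
send_rows(
  claw=[-1, -1],
  slide=[
    [-0.0053, -0.0095, 0],
    [-0.0071, -0.0082, 0],
  ],
  delta_rot=[
    [0, 0, 0],
    [0, 0, 0],
  ],
)

```text
time_s: 6.95
tool_pos: [0.5638, 0.0127, 0.1653]
ee_rot: [179.9, -0.1, 90.0]
force: [2.8, -0.6, 5.7]
finger_gap: 0.0204
finger_force: 8.0
```

Call:
send_rows(
  claw=[-1, -1],
  slide=[
    [-0.0087, -0.0065, 0],
    [-0.0099, -0.0046, 0],
  ],
  delta_rot=[
    [0, 0, 0],
    [0, 0, 0],
  ],
)

```text
time_s: 7.15
tool_pos: [0.5526, -0.006, 0.1653]
ee_rot: [179.9, -0.1, 90.0]
force: [1.9, 0.9, 6.1]
finger_gap: 0.0201
finger_force: 8.0
```

Call:
send_rows(
  claw=[-1, -1],
  slide=[
    [-0.0106, -0.0024, 0],
    [-0.0109, -0.0002, 0],
  ],
  delta_rot=[
    [0, 0, 0],
    [0, 0, 0],
  ],
)

```text
time_s: 7.35
tool_pos: [0.5499, -0.0275, 0.1652]
ee_rot: [180.0, -0.1, 90.0]
force: [-0.2, 9.2, 1.0]
finger_gap: 0.0199
finger_force: 8.0
```

Call:
send_rows(
  claw=[-1, -1],
  slide=[
    [-0.0107, 0.0021, 0],
    [0, 0, 0],
  ],
  delta_rot=[
    [0, 0, 0],
    [0, 0, 0],
  ],
)

```text
time_s: 7.55
tool_pos: [0.5501, -0.0396, 0.1644]
ee_rot: [-179.8, -0.0, 89.9]
force: [-6.3, -1.0, 7.0]
finger_gap: 0.0189
finger_force: 8.0
```

Run:
```python
from h import *
im,P=cloud('scene'); a=im[130:270,200:380]
im2,P2=cloud('side'); b=im2[160:300,200:380]
cv2.imwrite('pics/c1.png',cv2.resize(np.vstack([a,b])[...,::-1],None,fx=2.1,fy=2.1,interpolation=cv2.INTER_CUBIC))
A=P[np.isfinite(P[...,0])];r=np.hypot(*(A[:,:2]-[.602,-.025]).T)
q=A[(r<.007)&(A[:,2]>.14)&(A[:,2]<.19)][:,2];print(len(q),np.percentile(q,[10,50,75,90]))
```

```text
Traceback (most recent call last):
IndexError: index -1 is out of bounds for axis 0 with size 0
```

View pics/c1.png

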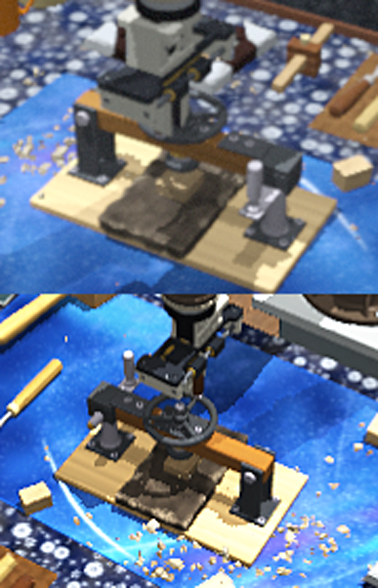

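Call:
send_rows(
  claw=[-0.4, -0.4, -0.4, -1, -1],
  slide=[
    [0, 0, 0],
    [0, 0, 0],
    [0.013, 0.0, 0],
    [0, 0, 0],
    [0, 0, 0],
  ],
  delta_rot=[
    [0, 0, 0],
    [0, 0, 0],
    [0, 0, 0],
    [0, 0, 0],
    [0, 0, 0],
  ],
  force=25,
)

```text
time_s: 8.15
tool_pos: [0.5501, -0.0243, 0.1643]
ee_rot: [-179.7, -0.1, 90.1]
force: [-9.0, 2.9, 7.1]
finger_gap: 0.0196
finger_force: 25.0
```

Call:
send_rows(
  claw=[-1, -1, -1, -1],
  slide=[
    [0, 0, 0],
    [-0.003, 0, 0],
    [-0.003, 0, 0],
    [0, 0, 0],
  ],
  delta_rot=[
    [0, 0, 0],
    [0, 0, 0],
    [0, 0, 0],
    [0, 0, 0],
  ],
)

```text
time_s: 8.55
tool_pos: [0.5501, -0.0249, 0.1642]
ee_rot: [-179.7, -0.4, 90.3]
force: [-10.2, 17.4, 9.7]
finger_gap: 0.0197
finger_force: 25.0
```

Call:
send_rows(
  claw=[-1, -0.3, -0.3, -0.3, -0.3],
  slide=[
    [0.006, 0, 0],
    [0, 0, 0],
    [0, 0, -0.01],
    [0, 0, -0.035],
    [0, 0, -0.045],
  ],
  delta_rot=[
    [0, 0, 0],
    [0, 0, 0],
    [0, 0, 0],
    [0, 0, 0],
    [0, 0, 0],
  ],
)

```text
time_s: 9.05
tool_pos: [0.5517, -0.0256, 0.2551]
ee_rot: [-179.9, 0.1, 90.0]
force: [1.2, -0.1, 0.0]
finger_gap: 0.032
finger_force: 0.0
```

Call:
send_rows(
  claw=[-0.1, -0.1, -0.1, -0.1, -0.1],
  slide=[
    [-0.04, -0.002, -0.01],
    [-0.04, -0.002, 0],
    [-0.04, -0.002, 0],
    [-0.02, -0.001, 0],
    [0, 0, 0],
  ],
  delta_rot=[
    [0, 0, 0],
    [0, 0, 0],
    [0, 0, 0],
    [0, 0, 0],
    [0, 0, 0],
  ],
)

```text
time_s: 9.55
tool_pos: [0.545, -0.1699, 0.2659]
ee_rot: [179.9, 0.1, 89.6]
force: [-0.4, -0.8, 0.5]
finger_gap: 0.0417
finger_force: 0.0
```

Run:
```python
from h import *
print(arm.state()['tool_pos'],arm.state()['ee_rot'])
im,P=cloud('wrist'); cv2.imwrite('pics/w2.png',im[...,::-1])
A=P[np.isfinite(P[...,0])]
k=A[(A[:,2]>.155)&(A[:,2]<.172)&(np.hypot(A[:,0]-.543,A[:,1]+.163)<.025)];print('knob',len(k),k.min(0),k.max(0),np.median(k,0))
h=A[(A[:,2]>.127)&(A[:,2]<.137)&(A[:,1]<-.12)&(A[:,1]>-.19)&(A[:,0]>.55)&(A[:,0]<.66)];print('head',len(h),h.min(0),h.max(0))
r=np.hypot(*(A[:,:2]-[.602,-.0245]).T)
q=A[(r<.009)&(A[:,2]>.14)&(A[:,2]<.19)][:,2];print('spindle top',len(q),np.percentile(q,[10,50,90]) if len(q) else '')
im,P=cloud('scene');A=P[np.isfinite(P[...,0])];r=np.hypot(*(A[:,:2]-[.602,-.0245]).T)
q=A[(r<.009)&(A[:,2]>.14)&(A[:,2]<.19)][:,2];print('spindle top',len(q),np.percentile(q,[10,50,90]) if len(q) else '')
```

```text
[ 0.54496508 -0.16994566  0.26588801] [1.79908420e+02 1.28449601e-01 8.96399039e+01]
knob 431 [ 0.53404506 -0.170695    0.15514999] [ 0.55084009 -0.15324228  0.16467223] [ 0.54245036 -0.16140495  0.16221574]
head 3745 [ 0.55053576 -0.18259154  0.12717655] [ 0.63307257 -0.12019498  0.13698362]
spindle top 402 [0.15944554 0.17281698 0.17485759]
spindle top 35 [0.15820548 0.16830842 0.17565466]
```

View pics/w2.png

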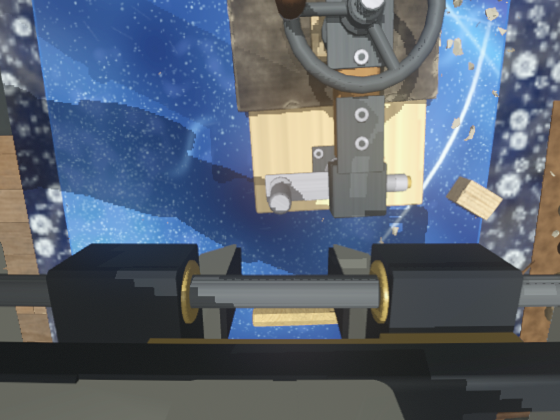

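Call:
send_rows(
  claw=[-0.3, -0.3, -0.3, -0.3, -0.3],
  slide=[
    [0.008, -0.0025, 0.025],
    [0, 0, 0.04],
    [0, 0, 0.04],
    [0, 0, 0.024],
    [0, 0, 0],
  ],
  delta_rot=[
    [0, 0, 0],
    [0, 0, 0],
    [0, 0, 0],
    [0, 0, 0],
    [0, 0, 0],
  ],
)

```text
time_s: 10.15
tool_pos: [0.5413, -0.1549, 0.1328]
ee_rot: [-179.7, -0.1, 90.1]
force: [0.5, 0.3, 0.4]
finger_gap: 0.0322
finger_force: 0.0
```

Call:
send_rows(
  claw=[-1, -1, -1, -1],
  slide=[
    [0, 0, 0],
    [0, 0, 0],
    [0, 0, 0],
    [0, 0, 0],
  ],
  delta_rot=[
    [0, 0, 0],
    [0, 0, 0],
    [0, 0, 0],
    [0, 0, 0],
  ],
  force=50,
)

```text
time_s: 10.55
tool_pos: [0.5418, -0.1572, 0.137]
ee_rot: [-179.9, -0.1, 90.0]
force: [-6.4, 1.5, 5.0]
finger_gap: 0.017
finger_force: 50.0
```

Call:
send_rows(
  claw=[-0.5, -0.5, -0.5, -1, -1],
  slide=[
    [0, 0, 0],
    [0, 0, 0],
    [-0.0045, 0, 0.001],
    [0, 0, 0],
    [0, 0, 0],
  ],
  delta_rot=[
    [0, 0, 0],
    [0, 0, 0],
    [0, 0, 0],
    [0, 0, 0],
    [0, 0, 0],
  ],
)

```text
time_s: 11.05
tool_pos: [0.5417, -0.1627, 0.135]
ee_rot: [-179.9, -0.0, 89.9]
force: [-6.9, -0.1, 6.8]
finger_gap: 0.0169
finger_force: 50.0
```

Call:
send_rows(
  claw=[-1, -1, -1, -1],
  slide=[
    [0, 0, 0],
    [0, -0.006, 0],
    [0, -0.008, 0],
    [0, -0.005, 0],
  ],
  delta_rot=[
    [0, 0, 0],
    [0, 0, 0],
    [0, 0, 0],
    [0, 0, 0],
  ],
)

```text
time_s: 11.45
tool_pos: [0.5254, -0.1634, 0.1353]
ee_rot: [179.8, 0.1, 89.9]
force: [7.5, -2.9, -3.2]
finger_gap: 0.017
finger_force: 50.0
```

Call:
send_rows(
  claw=[-1, -1],
  slide=[
    [0, 0, 0],
    [0, 0, 0],
  ],
  delta_rot=[
    [0, 0, 0],
    [0, 0, 0],
  ],
)

```text
time_s: 11.65
tool_pos: [0.5258, -0.1634, 0.1354]
ee_rot: [179.7, 0.1, 90.0]
force: [6.4, -4.1, -4.7]
finger_gap: 0.0168
finger_force: 50.0
```

Call:
send_rows(
  claw=[-1, -1, -1, -1],
  slide=[
    [0, -0.002, 0],
    [0.0005, 0, -0.006],
    [0.0005, 0, -0.006],
    [0.0011, 0, -0.012],
  ],
  delta_rot=[
    [0, 0, 0],
    [0, -1.25, 0],
    [0, -1.25, 0],
    [0, -2.5, 0],
  ],
)

```text
time_s: 12.05
tool_pos: [0.5236, -0.1607, 0.1592]
ee_rot: [179.8, 5.1, 89.9]
force: [7.3, -2.6, -5.1]
finger_gap: 0.017
finger_force: 50.0
```

Run:
```python
from h import *
im,P=cloud('scene')
c=im[130:270,200:380];cv2.imwrite('pics/c2.png',cv2.resize(c[...,::-1],None,fx=3,fy=3))
```

```text
(no output)
```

View pics/c2.png

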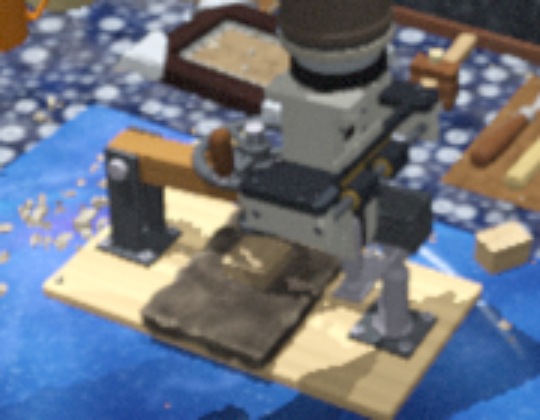

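The head (crop ~(400,215)) is clear of the ball post (~(395,265)), so the beam is lifting with the gripper.

Call:
send_rows(
  claw=[-1, -1, -1, -1, -1],
  slide=[
    [0.0011, 0, -0.012],
    [0.0011, 0, -0.012],
    [0.0011, 0, -0.012],
    [0.0011, 0, -0.012],
    [0.0011, 0, -0.012],
  ],
  delta_rot=[
    [0, -2.5, 0],
    [0, -2.5, 0],
    [0, -2.5, 0],
    [0, -2.5, 0],
    [0, -2.5, 0],
  ],
)

```text
time_s: 12.6
tool_pos: [0.5241, -0.1439, 0.218]
ee_rot: [179.7, 17.6, 89.9]
force: [7.6, -1.4, -4.7]
finger_gap: 0.0169
finger_force: 50.0
```

Call:
send_rows(
  claw=[-1, -1, -1, -1, -1],
  slide=[
    [0.0009, 0, -0.009],
    [0, 0, 0],
    [0, 0, 0],
    [0, 0, 0],
    [0, 0, 0],
  ],
  delta_rot=[
    [0, -1.8, 0],
    [0, 0, 0],
    [0, 0, 0],
    [0, 0, 0],
    [0, 0, 0],
  ],
)

```text
time_s: 13.1
tool_pos: [0.5243, -0.1404, 0.2259]
ee_rot: [179.7, 19.3, 90.0]
force: [7.8, -3.2, -3.2]
finger_gap: 0.0169
finger_force: 50.0
```

Run:
```python
from h import *
im,P=cloud('scene');a=im[110:270,200:380]
im2,P2=cloud('side');b=im2[140:300,200:380]
cv2.imwrite('pics/c3.png',cv2.resize(np.hstack([a,b])[...,::-1],None,fx=2.2,fy=2.2))
s=arm.state();print(s['tool_pos'],s['force'],s['finger_force'],s['joint_velocities'])
```

```text
[ 0.5242431  -0.14039828  0.22583783] [ 7.44724914 -3.52317729 -3.94066953] 49.99382390873507 [-0.03233897 -0.03258897 -0.05090186 -0.01065282  0.01812932 -0.04648812
 -0.07252967]
```

View pics/c3.png

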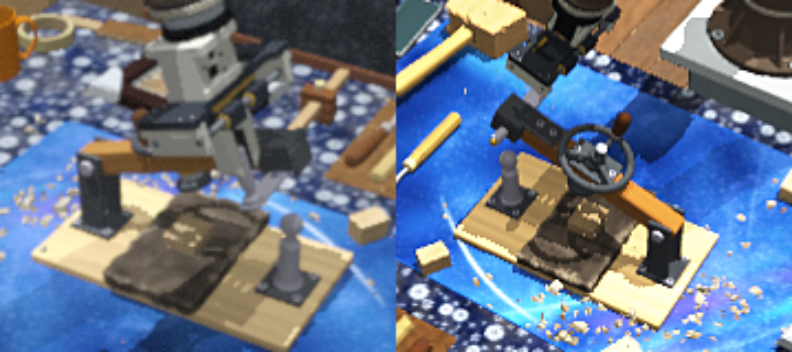

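The beam is up about 9 cm and held still. The ball is bare at (290,225) in the left view, and the slab has not moved.

```bash
python3 -c "
from cell import arm
print(arm.finish_job())"
```

```text
the job is handed in; nothing more can be done
None
```

I wound the pad up to its stop, drew the latch, and handed the job in at about 13 s with the gripper holding the beam still, its end about 9 cm up. The glued work looked undisturbed in the last pictures; I had no verdict back from the judging.

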